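# Pin the nest slide in its yoke for marking

## Robot

A 7-joint arm with a two-finger parallel gripper is mounted at the origin on the work surface. World frame = base frame: x ahead of the robot, y to its left, z up, the work surface at z = 0. Lengths are in m, angles in rad, forces in N, time in s.
With the tool pointing down it reaches from about 0.4 to 0.85 m from the base axis. Payload 10.4 kg.
Tool frame: the origin (TCP) lies on the centre line of the jaws, within the pads' length; the fingertips stand 19 mm ahead of it and the grasp point (between the pads) is the TCP; x points along the fingers, z is the direction in which the jaws open and shut, and the axes are right-handed (so a half turn about x gives the same grasp; the last joint's range is limited). The gripper opens to 87 mm and grips with 3 to 60 N. Pads are 19 mm wide; open, the fingers measure 117 mm over their backs; the gripper's body (75 mm by 190 mm) begins 51 mm behind the grasp point.
Start: joints at [1.31, 0.332, -0.065, 1.46, 0.022, 1.35, -0.088], TCP at [0.147, -0.607, 0.242] pointing down, gripper open.
Joint ranges: [-2.6, 2.6], [-0.5, 2.12], [-1.47, 1.34], [0.16, 2.42], [-1.27, 4.41], [0.06, 2.06], [-2.6, 2.6]. Speed limits (rad/s): [2.22, 2.22, 2.79, 2.79, 3.14, 3.14, 3.14].

## Interface

Orientations are given as [roll, pitch, yaw] about the fixed x, y, z axes, in that order (R = Rz(yaw) Ry(pitch) Rx(roll)).
In Python, from workcell import status, cams, bot gives the robot as it stands. The module is installed in compiled form; this text tells all that it offers.
- The arm moves only by the tool drive_tool, never from a script. Its argument "rows" is text: rows parted by semicolons, each of 7 numbers parted by spaces: the shift along the tool's x, y, z in m, then the turn, a rotation vector about the tool's x, y, z in rad, then the opening, from 0 (shut) to 1 (fully open). A call has exactly 8 rows; each row is the pose to reach, as a shift and turn from the pose measured when the call began, along the tool's axes at that moment; what a row does not reach only later rows make up. A row lasts 1/12 s, in which the tool goes at most 41.7 mm and 7.16 degrees, less where a joint would pass 70% of its speed; a pose out of reach is approached as far as the arm can. A call with a gripper value outside its range is refused whole. The fingers move at their own pace and stop on an object; "force" is the grip in N (left out, the last holds). Time passes only in rows, so rows that repeat a pose let the fingers close, or fill a call up. It gives the time, the measured TCP pose, the force and the opening at its end, in the units of the state.
- status.state(): the state, without advancing time (a new reading comes with each control period).
- cams.camera(name): name is "side" or "top" or "wrist"; returns the picture (384x512x3 uint8, red, green, blue); there is no depth.
- cams.camera_model(name): a dict with "K" (3x3 intrinsics, pixels), "xyz" and "orientation" of the camera in the world. Camera axes: x right, y up, looking along -z (the intrinsics and any distortion apply to the point x, -y, -z); pixel columns grow to the right and rows downward; lengths in m; the calibration is good to about 2 mm. The wrist camera is an equidistant fisheye: a pixel r from the principal point sees the ray r / f radians off the axis. A picture is of the moment at which its call begins: read the wrist's pose just before it. camera_model takes no time and is no camera call; for the wrist camera it gives the pose at the moment of the call.
- bot.close_job(): hands the job in, once; it reports no verdict.
The state is a dict: "clock": time; "joints": joint angles; "qd": joint speeds; "joint_efforts": joint torques, N m; "position": TCP position; "tcp_rot": TCP orientation; "ft_force": force on the tool from outside, world axes, zero at the start; "wrist_torque": the same for the moment, N m; "finger_gap": finger opening in m.
Only numpy, scipy, OpenCV 4.12 (cv2) and the standard library are available. Lean on these libraries where they do the work, as an engineer would, in place of code of your own. Each camera call takes 0.05 s, during which the arm holds its last target. There are 200 camera calls.

## Task

Lock the nest slide before the laser marks the parts: take the red-knobbed index pin from the rack and put it through the slot of the yoke's upper ear, the eye of the brass tab and the bore of the lower ear, pressed fully home with its flange flat on the upper ear, then let go. The eye stands somewhere along the slot and must be found and brought in line with the bore (the pin in the eye can draw it there). Feel your way gently, never forcing the pin or the yoke, and leave the black-knobbed pins and the other things on the bench alone.

Things in the scene. Friction and masses are not known exactly. Their poses are not given: they have to be found in the camera images.
- fixture: Fixed steel yoke with slide bed. Origin on the bore axis at table height; z up, x from the yoke's closed spine towards its open mouth and the nest, y along the slot. Spine x -36 to -22 mm, 50 mm high, joins two ears (x -22 to +22, y -27 to +68 mm). Nest beyond the mouth (x +21 to +113 mm) up to 55 mm high. Poses may be some 2 mm off. Keep forces on yoke and tab under 20 N; 60 N is too much.
- bore (a point): Axis of the lower ear's bore, given at the height of the upper ear's TOP face (50 mm above the table); axes as the fixture. Lower ear: dark, top face 24 mm above the table, round bore 13.5 mm wide, down to 2 mm above the table.
- slot (a point): Middle of the slot in the grey upper ear, at its top face; axes as the fixture. Ear 8 mm thick (42 to 50 mm above the table). Slot 14 mm wide in x, 58 mm long in y: from 8.5 mm on the -y side of the bore to 49.5 mm on its +y side.
- tab_level (a point): Fixed point on the bore axis at the TOP of the trapped brass tab, 40 mm above the table (not on the tab itself). Tab 8 mm thick, its underside 8 mm over the lower ear, closes off the slot all along but for one round 14 mm eye, on the slot's middle line. Tab and nest slide along y, stay put, about 4 N shifts them. Eye starts 5 to 40 mm to +y of the bore, unmeasured: look or feel.
- pin_grip (a point): Point on the axis of the index pin's RED knob where to grip; knob 20 x 20 mm square, faces along this point's x and y, from 25 mm below to 15 mm above this point; z up along the pin. Starts upright in one of the rack's holes, flange on the rack top, knob tops of all three pins 92 mm above the table. 90 g.
- pin: The same index pin, origin on its axis at the underside of its flange (26 mm across, 4 mm thick), 29 mm below pin_grip; z up. Below it a steel shank of 12 mm diameter, 42 mm long, its last 6 mm tapering to 8 mm at the nose.
- pin_nose (a point): Nose end of the index pin, on its axis, 42 mm below the underside of the flange. Fully home it is 8 mm above the table.
- rack: Fixed grey plastic rack, 50 x 170 x 48 mm (x, y, z), origin at the centre of its underside; three through holes of 14 mm in a row along its y at -55, 0 and +55 mm, one pin in each.
- spare_a_grip (a point): Black-knobbed pin of the same shape, for another fixture, in the rack; centre of its knob as for the red one. Leave it.
- spare_b_grip (a point): Second black-knobbed pin, likewise. Leave it.
- jar: Loose small amber jar with black cap, 48 mm across, 50 mm high, origin under its base. Leave it.
- driver: Loose screwdriver lying on the bench. Leave it.
- gauge: Loose brass focus gauge block, 35 x 35 x 70 mm, origin under its base. Leave it.
- ferrule0: Loose steel ferrule, 16 mm across, 22 mm high, origin under its base. Leave it.
- ferrule1: Second loose ferrule. Leave it.

How it is judged:
By the outcome, as a careful person would: the job done as asked, in the order asked, and still so for the second after the job is handed in, with the robot touching nothing.
It also fails if it takes over 58 s, if anything falls off the work surface, if the arm or the gripper's body presses on something with over 40 N, if the wrist force passes 120 N, or if a joint passes its speed limit or range.

## Working session

There is one attempt and no reset: what is moved stays moved. The work goes in short steps, Python scripts to look and compute and a tool call to move; the robot and the scene stay as the last step left them, time stands still between calls to the robot, and variables do not carry over. Pictures are saved under pics/ and viewed, about 8 in all and at most 12, crops included, and the job is handed in when it is done.

Besides the shell and the picture viewer there is one more tool, called after "Emit:" as name(argument=value, ...) on one line, values as JSON. drive_tool: Moves the arm, as the interface text tells. Its arguments: {"type":"object","properties":{"rows":{"type":"string"},"force":{"type":"number"}},"required":["rows"]}

```bash
mkdir -p pics
cat > h.py <<'E'
import numpy as np,cv2
from scipy.spatial.transform import Rotation as R
from workcell import status,cams,bot
def shot(n,f):
    m=cams.camera_model(n); im=cams.camera(n); cv2.imwrite('pics/'+f,im[:,:,::-1]); np.savez('pics/'+f[:-4]+'.npz',im=im,K=m['K'],xyz=m['xyz'],o=m['orientation']); return im,m
def ray(m,u,v,fish=False):
    K=np.array(m['K']); x=(u-K[0,2])/K[0,0]; y=(v-K[1,2])/K[1,1]
    if fish:
        r=np.hypot(x,y); s=np.sin(r)/r if r>1e-9 else 1; d=np.array([x*s,y*s,np.cos(r)])
    else: d=np.array([x,y,1.])
    d=d*[1,-1,-1]; o=np.array(m['orientation'])
    Rm=o if o.shape==(3,3) else (R.from_euler('xyz',o).as_matrix())
    return np.array(m['xyz']),Rm@d
def plane(m,u,v,z,fish=False):
    p,d=ray(m,u,v,fish); return p+d*(z-p[2])/d[2]
def proj(m,P,fish=False):
    K=np.array(m['K']);Rm=R.from_euler('xyz',m['orientation']).as_matrix()
    c=Rm.T@(np.array(P)-m['xyz'])*[1,-1,-1]
    if fish:
        r=np.hypot(c[0],c[1]);t=np.arctan2(r,c[2]);c=np.array([c[0]/r*t,c[1]/r*t,1]) if r>1e-9 else np.array([0,0,1.])
    return K[0,0]*c[0]/c[2]+K[0,2],K[1,1]*c[1]/c[2]+K[1,2]
E
python3 - <<'E'
from h import *
s=status.state();print(s['position'],s['tcp_rot'],s['clock'],s['finger_gap'])
a=[]
for n in('top','side'):
    im,m=shot(n,n+'0.png');print(n,m);a.append(im)
E
```

```text
[ 0.14712394 -0.60705654  0.2407373 ] [-3.06669391  1.56934788  1.88352473] 0.0 0.08736372955489431
top {'K': array([[373.24692961,   0.        , 259.70460603],
       [  0.        , 373.24692961, 194.79034892],
       [  0.        ,   0.        ,   1.        ]]), 'xyz': array([ 0.32685719, -0.07879456,  1.08732118]), 'orientation': array([ 0.17043419,  0.01334723, -1.58696296])}
side {'K': array([[447.38921709,   0.        , 251.72511538],
       [  0.        , 447.38921709, 191.29118722],
       [  0.        ,   0.        ,   1.        ]]), 'xyz': array([0.05946623, 0.53773669, 0.89865048]), 'orientation': array([ 0.74495461, -0.01028855, -2.5137341 ])}
```

View pics/top0.png

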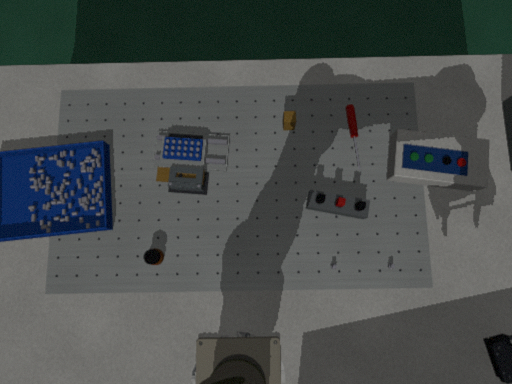

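View pics/side0.png

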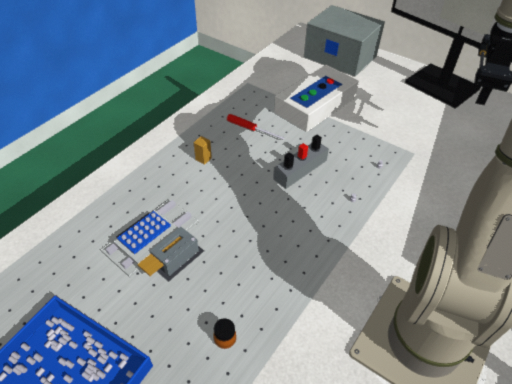

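The top view shows the rack at about (340,200) with the red knob in the middle, and the yoke at (188,178) with the nest above it. In the side view the red knob is at (303,152) and the yoke at (175,250).

Run:
```python
from h import *
def ld(n):
    d=np.load('pics/'+n+'0.npz');return d['im'],dict(K=d['K'],xyz=d['xyz'],orientation=d['o'])
T,mt=ld('top');S,ms=ld('side')
for im,m,win in((T,mt,(300,380,170,225)),(S,ms,(260,340,130,180))):
    u0,u1,v0,v1=win; c=im[v0:v1,u0:u1].astype(int)
    k=(c[...,0]>110)&(c[...,1]<70)&(c[...,2]<70)
    k=cv2.connectedComponentsWithStats(k.astype(np.uint8)); 
    for st,ce in zip(k[2][1:],k[3][1:]):
        if st[4]>8: print(st,ce+[u0,v0],plane(m,*(ce+[u0,v0]),.092),plane(m,*(ce+[u0,v0]),.077))
# yoke corners
a=cv2.resize(T[145:205,145:220],None,fx=8,fy=8,interpolation=cv2.INTER_CUBIC)
b=cv2.resize(S[205:280,95:210],None,fx=6,fy=6,interpolation=cv2.INTER_CUBIC)
a=np.clip(a.astype(int)*1.6,0,255).astype(np.uint8)
cv2.imwrite('pics/cropT.png',a[...,::-1]);cv2.imwrite('pics/cropS.png',b[...,::-1])
for u,v in((320,198),(340,201),(360,205)): print('knob',plane(mt,u,v,.092))
for u,v in((185,175),(168,190),(207,193),(208,167)): print(plane(mt,u,v,.05))
```

```text
[39 14 10 15 91] [303.6043956  150.36263736] [ 0.4656183  -0.27297534  0.092     ] [ 0.47317086 -0.28805086  0.077     ]
knob [ 0.48658173 -0.2306946   0.092     ]
knob [ 0.47742357 -0.28402855  0.092     ]
knob [ 0.46559469 -0.33697233  0.092     ]
[0.56684341 0.14443262 0.05      ]
[0.52418597 0.19199388 0.05      ]
[0.51348961 0.08111921 0.05      ]
[0.58903758 0.07884323 0.05      ]
```

View pics/cropT.png

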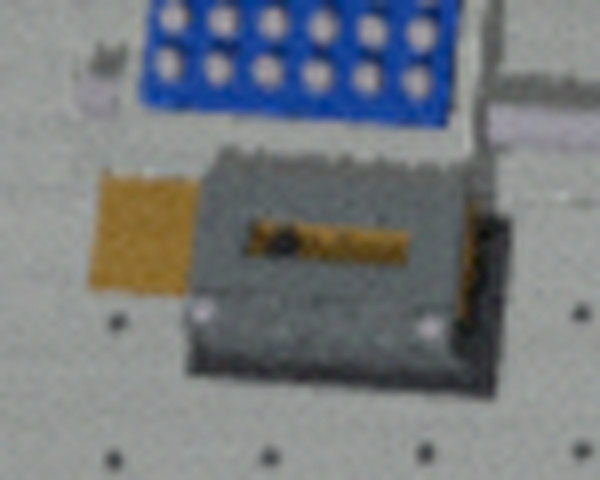

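View pics/cropS.png

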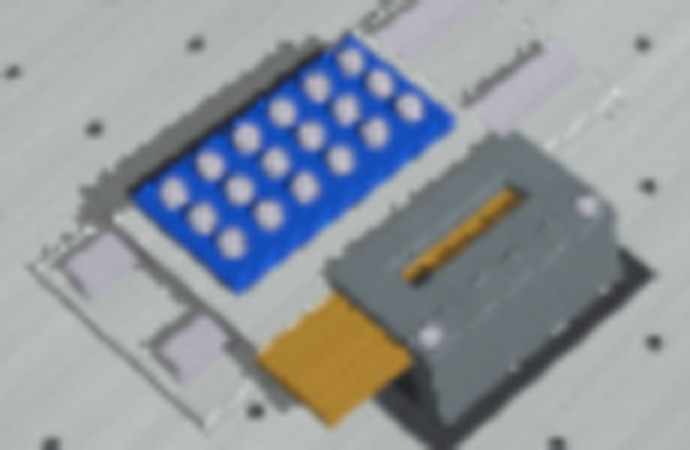

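The top crop shows the slot running from (245,240) to (410,247), with the dark eye at (285,243), so +y is to the left and the eye is far towards +y. Next I work out positions and the first approach.

```bash
cat >> h.py <<'E'
def tool(): 
    s=status.state(); return np.array(s['position']),R.from_euler('xyz',s['tcp_rot']).as_matrix(),s
def goal(P,jawyaw):
    "shift+rotvec in tool axes to P with x down, jaws along jawyaw (mod pi, nearest)"
    p,M,s=tool(); best=None
    for k in(0,1):
        a=jawyaw+k*np.pi; z=np.array([np.cos(a),np.sin(a),0]);x=np.array([0,0,-1.]);y=np.cross(z,x)
        r=R.from_matrix(M.T@np.array([x,y,z]).T).as_rotvec()
        print('shift',np.round(M.T@(np.array(P)-p),4),'rot',np.round(r,4),'deg',np.degrees(np.linalg.norm(r)).round(1))
E
python3 - <<'E'
from h import *
d=np.load('pics/top0.npz');m=dict(K=d['K'],xyz=d['xyz'],orientation=d['o'])
f=lambda u,v,z:plane(m,145+(u+.5)/8-.5,145+(v+.5)/8-.5,z)
A=f(245,238,.05);B=f(410,247,.05);E=f(285,242,.04)
y=(A-B)/np.linalg.norm(A-B);print('slot',A,B,np.linalg.norm(A-B),'yaw',np.arctan2(-y[0],y[1]))
bore=B+.0085*y;print('bore',bore,'eye',E,(E-bore)@y)
p,M,s=tool();print(M.round(3));goal([.476,-.284,.20],-.195)
print(cams.camera_model('wrist'))
E
```

```text
slot [0.56939472 0.17256758 0.05      ] [0.56497106 0.11348685 0.05      ] 0.05924610363043445 yaw -0.07473548018401724
bore [0.56560572 0.12196313 0.05      ] eye [0.5699777  0.16050257 0.04      ] 0.038758303226738816
[[-0.     0.972  0.236]
 [ 0.001  0.236 -0.972]
 [-1.    -0.    -0.001]]
shift [ 0.0411  0.3957 -0.2365] rot [-1.138e+00 -1.100e-03 -6.000e-04] deg 65.2
shift [ 0.0411  0.3957 -0.2365] rot [ 2.0036e+00 -7.0000e-04  1.2000e-03] deg 114.8
{'K': array([[297.31863964,   0.        , 254.23185711],
       [  0.        , 297.31863964, 189.95254982],
       [  0.        ,   0.        ,   1.        ]]), 'xyz': array([ 0.22265273, -0.58964054,  0.38463725]), 'orientation': array([-2.85755604e-01,  1.01042947e-03, -1.33273725e+00])}
```

Emit:
drive_tool(rows="0.041 0.396 -0.2365 -1.138 0 0 1;0.041 0.396 -0.2365 -1.138 0 0 1;0.041 0.396 -0.2365 -1.138 0 0 1;0.041 0.396 -0.2365 -1.138 0 0 1;0.041 0.396 -0.2365 -1.138 0 0 1;0.041 0.396 -0.2365 -1.138 0 0 1;0.041 0.396 -0.2365 -1.138 0 0 1;0.041 0.396 -0.2365 -1.138 0 0 1")

```text
clock: 0.77
position: [0.3849, -0.3729, 0.2115]
tcp_rot: [2.358, 1.57, 2.031]
ft_force: [0.7, -1.2, -0.1]
finger_gap: 0.0871
```

Run:
```python
from h import *
goal([.476,-.284,.20],-.195);print(status.state()['position'],status.state()['clock'])
```

```text
shift [0.0115 0.1135 0.0577] rot [-0.132  -0.0008 -0.0009] deg 7.6
shift [0.0115 0.1135 0.0577] rot [ 3.0096e+00 -1.3000e-03  1.1000e-03] deg 172.4
[ 0.38488068 -0.37293792  0.2114811 ] 0.7667
```

Emit:
drive_tool(rows="0.0115 0.1135 0.0577 -0.132 0 0 1;0.0115 0.1135 0.0577 -0.132 0 0 1;0.0115 0.1135 0.0577 -0.132 0 0 1;0.0115 0.1135 0.0577 -0.132 0 0 1;0.0115 0.1135 0.0577 -0.132 0 0 1;0.0115 0.1135 0.0577 -0.132 0 0 1;0.0115 0.1135 0.0577 -0.132 0 0 1;0.0115 0.1135 0.0577 -0.132 0 0 1")

```text
clock: 1.43
position: [0.475, -0.2854, 0.2]
tcp_rot: [2.772, 1.57, 2.575]
ft_force: [0.3, 0.1, 0.0]
finger_gap: 0.087
```

Run:
```python
from h import *
goal([.476,-.284,.20],-.195);print(status.state()['clock'])
im,m=shot('wrist','w1.png');print(m['xyz'],m['orientation'])
big=cv2.resize(im,None,fx=1.5,fy=1.5);cv2.imwrite('pics/w1b.png',big[...,::-1])
c=im.astype(int);k=((c[...,0]>90)&(c[...,1]<70)&(c[...,2]<70)&(c[...,0]>2*c[...,1])).astype(np.uint8)
n=cv2.connectedComponentsWithStats(k)
for st,ce in zip(n[2][1:],n[3][1:]):
    if st[4]>40: print(st,ce,plane(m,*ce,.092,True))
```

```text
shift [-0.      0.0016  0.0008] rot [-0.0025 -0.0011 -0.0004] deg 0.2
shift [-0.      0.0016  0.0008] rot [ 3.1391e+00 -7.0000e-04  1.7000e-03] deg 179.9
1.4333
[ 0.49066861 -0.21030085  0.34382458] [-0.2851331   0.00147086 -0.19722284]
[248 178  22  28 423] [257.99763593 195.1749409 ] [ 0.47817233 -0.28800086  0.092     ]
[421 191  36  11 155] [435.1483871  195.75483871] [ 0.65494777 -0.32458672  0.092     ]
```

View pics/w1b.png

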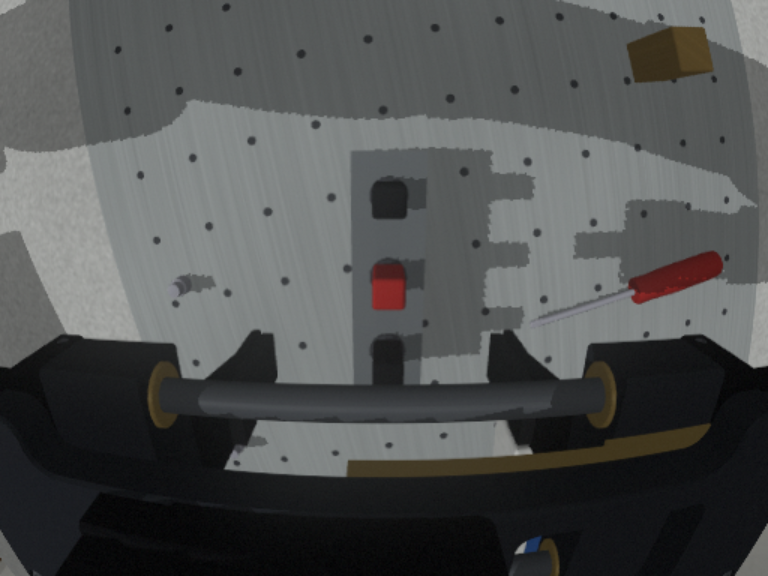

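The wrist view shows the red knob at about (389,293) in the enlarged image, square to the jaws, with the black pins above and below it in the same row. Next I measure its top face.

Run:
```python
from h import *
d=np.load('pics/w1.npz');im=d['im'].astype(int);m=dict(K=d['K'],xyz=d['xyz'],orientation=d['o'])
print(im[174:212,259,0]);print(im[196,242:276,0])
d=np.load('pics/top0.npz');t=d['im'].astype(int);mt=dict(K=d['K'],xyz=d['xyz'],orientation=d['o'])
print(t[196:208,334:348,0])
print('proj of est into top',proj(mt,[.478,-.288,.092]),proj(mt,[.478,-.284,.092]))
```

```text
[ 54  51  61  71  72  73  71  72  72  72  72  83 106 122 132 134 133 134
 132 132 132 133 133 132 132 131 132 131 133 132 131 125 105  87  85  86
  86  86]
[ 88  87  88  89  88  92 118 145 137 134 134 135 133 132 135 134 133 133
 133 133 131 131 131 131 131 128 112  88  77  87  88  86  86  86]
[[ 55  59  45  35  32  35  41  38  41  59  61  58  61  58]
 [ 61  58  46  38  48  74  78  63  51  59  61  57  58  58]
 [ 60  49  39  36  56  92  96  91  89  89  84  74  64  55]
 [ 56  40  40  39  63  96 100  99  97  98  96  85  66  59]
 [ 59  39  33  47  74  97 102 100  99 100  98  80  63  61]
 [ 50  31  42  42  83  98 101 100 100  98 101  75  62  56]
 [ 39  30  36  45  90 103 104 104 102 100  97  74  58  58]
 [ 43  36  42  57 100 110 106 103 102 105 101  72  60  59]
 [ 42  38  56  76  93  96  96  96 105 107  97  71  58  59]
 [ 54  50  76  86  86  87  89  93  95  89  81  64  60  57]
 [ 59  52  57  61  62  67  74  77  73  68  58  65  60  57]
 [ 62  55  56  55  46  47  52  62  63  59  59  57  60  60]]
proj of est into top (np.float64(341.4676788332081), np.float64(200.76170575278468)) (np.float64(339.9780807002075), np.float64(200.78850593181355))
```

Run:
```python
from h import *
d=np.load('pics/w1.npz');m=dict(K=d['K'],xyz=d['xyz'],orientation=d['o'])
print(plane(m,258,195.8,.092,True));goal([.478,-.288,.077],-.195)
```

```text
[ 0.47806257 -0.28857187  0.092     ]
shift [ 0.1231 -0.0022  0.0035] rot [-0.0023 -0.0008 -0.0005] deg 0.1
shift [ 0.1231 -0.0022  0.0035] rot [ 3.1393e+00 -7.0000e-04  1.3000e-03] deg 179.9
```

Emit:
drive_tool(rows="0.04 -0.002 0.0035 0 0 0 1;0.08 -0.002 0.0035 0 0 0 1;0.11 -0.002 0.0035 0 0 0 0.6;0.123 -0.002 0.0035 0 0 0 0.5;0.123 -0.002 0.0035 0 0 0 0.35;0.123 -0.002 0.0035 0 0 0 0.2;0.123 -0.002 0.0035 0 0 0 0;0.123 -0.002 0.0035 0 0 0 0", force=30)

```text
clock: 2.15
position: [0.4792, -0.2886, 0.0793]
tcp_rot: [-0.369, 1.568, -0.567]
ft_force: [0.1, 0.6, -0.2]
finger_gap: 0.0547
```

Emit:
drive_tool(rows="0 0 0 0 0 0 0;0 0 0 0 0 0 0;0 0 0 0 0 0 0;0 0 0 0 0 0 0;-0.02 0 0 0 0 0 0;-0.04 0 0 0 0 0 0;-0.07 0 0 0 0 0 0;-0.09 0 0 0 0 0 0")

```text
clock: 2.82
position: [0.4793, -0.2884, 0.1713]
tcp_rot: [-0.319, 1.567, -0.516]
ft_force: [0.2, -0.9, -1.4]
finger_gap: 0.0198
```

Run:
```python
from h import *
goal([.565,.09,.20],-.075);print(np.round(status.state()['joints'],2),status.state()['ft_force'])
```

```text
shift [-0.029   0.3879  0.0099] rot [-0.1224  0.0032  0.0013] deg 7.0
shift [-0.029   0.3879  0.0099] rot [ 3.0192e+00  1.9000e-03 -4.8000e-03] deg 173.0
[ 0.87  0.27 -0.48  1.71  0.14  1.19  0.16] [ 0.18427486 -0.86069383 -1.38771781]
```

Emit:
drive_tool(rows="-0.029 0.388 0.01 -0.122 0.003 0.001 0;-0.029 0.388 0.01 -0.122 0.003 0.001 0;-0.029 0.388 0.01 -0.122 0.003 0.001 0;-0.029 0.388 0.01 -0.122 0.003 0.001 0;-0.029 0.388 0.01 -0.122 0.003 0.001 0;-0.029 0.388 0.01 -0.122 0.003 0.001 0;-0.029 0.388 0.01 -0.122 0.003 0.001 0;-0.029 0.388 0.01 -0.122 0.003 0.001 0")

```text
clock: 3.48
position: [0.5527, 0.0374, 0.1958]
tcp_rot: [-0.996, 1.57, -1.072]
ft_force: [0.7, -0.4, -1.8]
finger_gap: 0.0192
```

Run:
```python
from h import *
goal([.565,.09,.20],-.075)
```

```text
shift [-0.0042  0.0534  0.0083] rot [-0.0007  0.0004  0.0006] deg 0.1
shift [-0.0042  0.0534  0.0083] rot [ 3.1409e+00  1.0000e-03 -6.0000e-04] deg 180.0
```

Emit:
drive_tool(rows="-0.004 0.053 0.008 0 0 0 0;-0.004 0.053 0.008 0 0 0 0;-0.004 0.053 0.008 0 0 0 0;-0.004 0.053 0.008 0 0 0 0;-0.004 0.053 0.008 0 0 0 0;-0.004 0.053 0.008 0 0 0 0;-0.004 0.053 0.008 0 0 0 0;-0.004 0.053 0.008 0 0 0 0")

```text
clock: 4.15
position: [0.5647, 0.0885, 0.1998]
tcp_rot: [-1.167, 1.57, -1.244]
ft_force: [-0.1, -0.9, 0.2]
finger_gap: 0.0199
```

Run:
```python
from h import *
goal([.565,.09,.20],-.075)
im,m=shot('wrist','w2.png');s=status.state();print(s['position'],s['ft_force'],s['clock'])
for P in([.5656,.122,.05],[.5694,.1726,.05],[.565,.1135,.05]): print(proj(m,P,True))
cv2.imwrite('pics/w2b.png',cv2.resize(im[80:380,120:420],None,fx=2,fy=2,interpolation=cv2.INTER_CUBIC)[...,::-1])
```

```text
shift [-0.0002  0.0015  0.0002] rot [-0.0024  0.0004  0.0011] deg 0.2
shift [-0.0002  0.0015  0.0002] rot [ 3.1392e+00  1.7000e-03 -7.0000e-04] deg 179.9
[0.56465156 0.08876303 0.19983809] [-0.57519982 -0.03146748  0.23427107] 4.2
(np.float64(252.16877887457144), np.float64(148.36450279124617))
(np.float64(252.0032056615222), np.float64(97.2844215305056))
(np.float64(252.23788730992325), np.float64(156.77344244515223))
```

View pics/w2b.png

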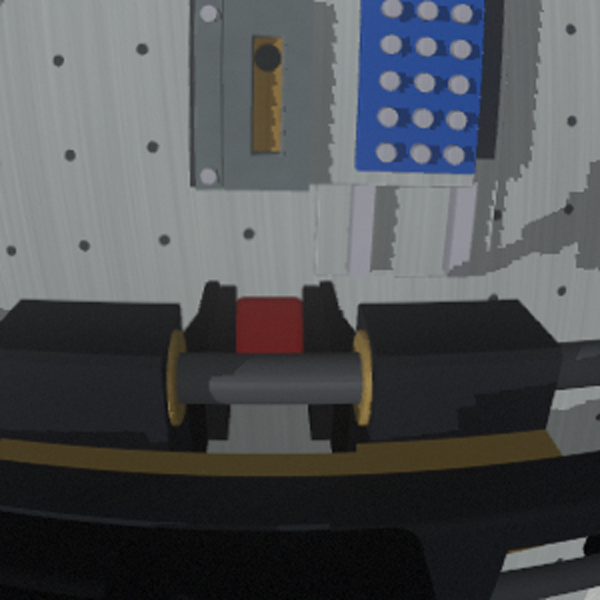

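The wrist view shows the slot at crop columns 252-284 and rows 36-153, with the dark eye at crop (267,57), near the +y end. The pin is held square.

Run:
```python
from h import *
d=np.load('pics/w2.npz');im=d['im'].astype(int);m=dict(K=d['K'],xyz=d['xyz'],orientation=d['o'])
sat=im[...,0]-im[...,2]
k=(sat[90:165,238:272]>22); 
print(sat[135:150,238:272].mean(0).round());print(sat[92:164,250:258].mean(1).round())
dk=(im.sum(2)<110)[98:122,244:264].astype(np.uint8)
n=cv2.connectedComponentsWithStats(dk);print(n[2][1:],n[3][1:]+[244,98])
```

```text
[ -9.  -9.  -9.  -9.  -9.  -9.  -9.  -5.  14.  41.  41.  40.  40.  40.
  40.  39.  39.  42.  51.  62.  66.  59.  24. -10.  -9. -10. -10. -10.
 -10. -10. -10. -10. -10. -10.]
[ -9.  -9.  -9. -10.  -9.  -9.   9.  37.  41.  38.  25.   2.  -3.  -3.
  -3.  -3.  -3.  -3.  -3.  -2.  -3.  -3.   3.  25.  43.  42.  41.  41.
  41.  40.  42.  46.  47.  44.  44.  45.  43.  42.  41.  40.  40.  47.
  47.  45.  44.  45.  44.  41.  41.  40.  42.  48.  48.  47.  44.  44.
  44.  43.  41.  40.  41.  43.  48.  30.  -6.  -9. -10. -10. -10.  -9.
 -10. -10.]
[] []
```

Run:
```python
from h import *
d=np.load('pics/w2.npz');m=dict(K=d['K'],xyz=d['xyz'],orientation=d['o'])
A=plane(m,253,98.2,.05,True);B=plane(m,253,155.4,.042,True);B2=plane(m,253,155.4,.05,True);E1=plane(m,253,102.4,.04,True);E2=plane(m,253,114.7,.04,True)
print(m['xyz'],A,B,B2,np.linalg.norm(A[:2]-B[:2]));E=(E1+E2)/2
print('eye',E,np.linalg.norm(E1-E2))
print([plane(m,c,r,.05,True)[:2].round(4) for c,r in((246,142),(260,142),(246,110),(260,110))])
print('knob top pix->',plane(m,120+135,80+312,.2,True))
# ear -y edge
im=d['im'].astype(int).sum(2);print(im[164:182,230:240].mean(1).round());print(plane(m,235,173.5,.05,True))
```

```text
[0.57101345 0.1650869  0.34352362] [0.57029554 0.17162246 0.05      ] [0.56572894 0.11346417 0.042     ] [0.56586915 0.11483382 0.05      ] 0.05833729891446632
eye [0.56945188 0.1613079  0.04      ] 0.012560623578026774
[array([0.56  , 0.1289]), array([0.5738, 0.1278]), array([0.5626, 0.1606]), array([0.5762, 0.1595])]
knob top pix-> [ 0.55558614 -0.04205548  0.2       ]
[286. 288. 286. 288. 288. 288. 288. 288. 290. 295. 322. 395. 437. 436.
 437. 436. 437. 437.]
[0.54619848 0.09770722 0.05      ]
```

Run:
```python
from h import *
goal([.5695,.161,.125],-.076)
```

```text
shift [ 0.0748  0.0725 -0.0008] rot [-0.001   0.0004  0.001 ] deg 0.1
shift [ 0.0748  0.0725 -0.0008] rot [ 3.1406e+00  1.5000e-03 -7.0000e-04] deg 179.9
```

Emit:
drive_tool(rows="0.01 0.036 0 0 0 0 0;0.02 0.0725 -0.001 0 0 0 0;0.04 0.0725 -0.001 0 0 0.001 0;0.06 0.0725 -0.001 0 0 0.001 0;0.07 0.0725 -0.001 0 0 0.001 0;0.0748 0.0725 -0.001 0 0 0.001 0;0.0748 0.0725 -0.001 0 0 0.001 0;0.0748 0.0725 -0.001 0 0 0.001 0")

```text
clock: 4.87
position: [0.5705, 0.1642, 0.1275]
tcp_rot: [0.891, 1.564, 0.815]
ft_force: [-1.0, 8.5, 11.0]
finger_gap: 0.0197
```

Run:
```python
from h import *
goal([.5695,.161,.115],-.076);s=status.state();print(s['position'],s['ft_force'],s['clock'])
im,m=shot('side','s3.png');u,v=[int(x) for x in proj(m,[.57,.16,.06])]
cv2.imwrite('pics/s3b.png',cv2.resize(im[v-50:v+30,u-50:u+50],None,fx=7,fy=7,interpolation=cv2.INTER_CUBIC)[...,::-1])
```

```text
shift [ 0.0125 -0.0034 -0.0008] rot [ 0.0004  0.0042 -0.0051] deg 0.4
shift [ 0.0125 -0.0034 -0.0008] rot [-3.1412  0.0081  0.0065] deg 180.0
[0.57045309 0.16424777 0.12747927] [-1.02981765  8.47589944 10.97152718] 4.8667
```

View pics/s3b.png

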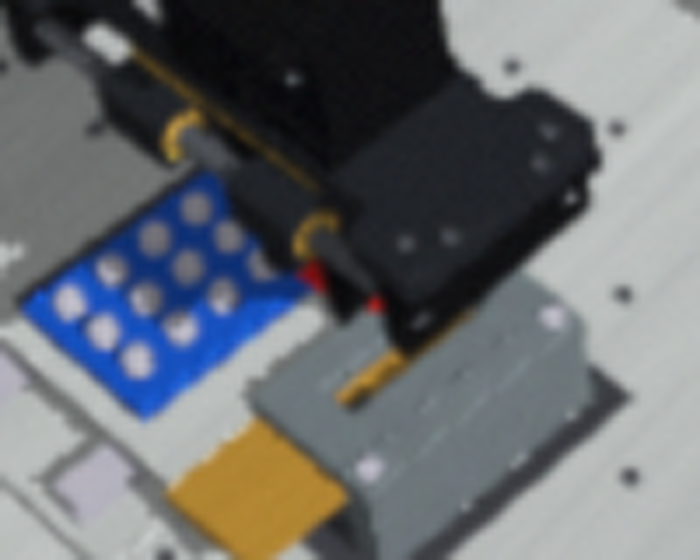

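The side view is mostly blocked by the gripper: the knob is at crop (315,275) and the slot's +y end is visible at (340,400). The sensor reads 11 N up and 8.5 N along y earlier than I expected, so I lift clear and check the pin in hand.

Emit:
drive_tool(rows="-0.01 0 0 0 0 0 0;-0.03 0 0 0 0 0 0;-0.06 0 0 0 0 0 0;-0.07 0 0 0 0.004 -0.005 0;-0.07 0 0 0 0.004 -0.005 0;-0.07 0 0 0 0.004 -0.005 0;-0.07 0 0 0 0.004 -0.005 0;-0.07 0 0 0 0.004 -0.005 0")

```text
clock: 5.58
position: [0.5696, 0.1632, 0.1962]
tcp_rot: [-2.801, 1.569, -2.877]
ft_force: [-1.0, 0.2, -1.5]
finger_gap: 0.0194
```

Run:
```python
from h import *
goal([.5695,.161,.115],-.076);p,M,s=tool();print(s['position'],s['ft_force'],s['clock'])
im,m=shot('side','s4.png');u,v=[int(x) for x in proj(m,p-[0,0,.05])]
wm,mw=shot('wrist','w4.png')
a=cv2.resize(im[v-60:v+60,u-60:u+60],(400,400),interpolation=cv2.INTER_CUBIC)
b=cv2.resize(wm[100:300,150:350],(400,400),interpolation=cv2.INTER_CUBIC)
print(proj(m,p),proj(m,p-[0,0,.071]),u,v)
cv2.imwrite('pics/s4b.png',np.hstack([a,b])[...,::-1])
```

```text
shift [ 0.0812 -0.0022  0.0002] rot [-0.0001 -0.0016  0.0006] deg 0.1
shift [ 0.0812 -0.0022  0.0002] rot [3.1415e+00 9.0000e-04 2.6000e-03] deg 180.0
[0.56959524 0.16324621 0.19624075] [-1.02993446  0.23309547 -1.4914042 ] 5.5833
(np.float64(154.79593176725115), np.float64(206.67009522097055)) (np.float64(159.6459197876442), np.float64(227.91772266929348)) 158 221
```

View pics/s4b.png

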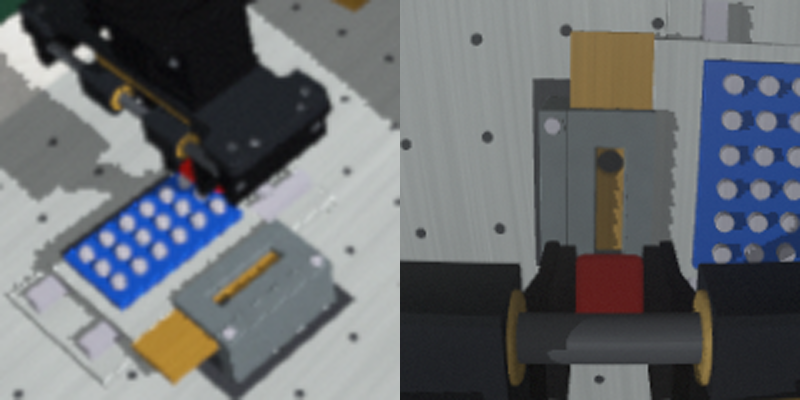

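The left half shows the knob but not the shank, which is hidden. The right half shows the slot, with the eye still near its +y end at crop (610,160). The pin may have slipped down in the grip, so I check the knob's edges numerically.

Run:
```python
from h import *
d=np.load('pics/w4.npz');im=d['im'].astype(int);m=dict(K=d['K'],xyz=d['xyz'],orientation=d['o'])
p,M,s=tool()
y=np.array([.076,.997,0])
for off in(0,.002,.004,.006,.008):
    print(off,[np.round(proj(m,p+y*q+[0,0,h-off],True),1) for q,h in((.010,-.025),(.013,-.029),(.010,.015))])
print(im[215:262,250])
# side: colors along the shank line
d=np.load('pics/s4.npz');S=d['im'];ms=dict(K=d['K'],xyz=d['xyz'],orientation=d['o'])
for h in range(-25,-90,-4):
    u,v=proj(ms,p+[0,0,h/1000]);u,v=round(u),round(v);print(h,u,v,S[v,u-5:u+6].astype(int).tolist())
```

```text
0 [array([253.8, 216.8]), array([253.8, 209.9]), array([253.5, 247. ])]
0.002 [array([253.8, 215.6]), array([253.8, 208.8]), array([253.5, 245.2])]
0.004 [array([253.8, 214.4]), array([253.8, 207.7]), array([253.5, 243.3])]
0.006 [array([253.8, 213.3]), array([253.8, 206.7]), array([253.5, 241.6])]
0.008 [array([253.8, 212.2]), array([253.8, 205.6]), array([253.6, 239.8])]
[[85 72 45]
 [85 70 43]
 [87 72 45]
 [87 72 47]
 [86 72 45]
 [86 71 44]
 [87 71 45]
 [87 71 46]
 [86 70 44]
 [75 66 48]
 [56 57 53]
 [52 48 48]
 [74 34 33]
 [83 28 28]
 [87 31 28]
 [93 32 32]
 [92 31 29]
 [91 30 27]
 [93 31 31]
 [93 31 29]
 [92 28 27]
 [93 30 29]
 [94 33 30]
 [93 32 30]
 [92 29 28]
 [92 28 27]
 [93 32 30]
 [92 30 28]
 [93 29 28]
 [94 30 28]
 [94 30 30]
 [94 30 30]
 [92 27 27]
 [93 29 29]
 [93 29 28]
 [94 31 29]
 [96 33 31]
 [93 28 26]
 [94 29 27]
 [94 30 29]
 [95 31 30]
 [68 31 32]
 [42 38 39]
 [43 43 45]
 [46 45 48]
 [46 48 50]
 [51 52 53]]
-25 156 214 [[67, 81, 118], [105, 100, 113], [111, 81, 87], [117, 52, 55], [119, 27, 29], [64, 17, 18], [21, 15, 15], [11, 11, 12], [9, 8, 11], [8, 11, 11], [1
[... 2244 characters left out ...]
, [41, 89, 191], [37, 88, 192], [28, 84, 192], [23, 80, 190], [26, 86, 199], [29, 93, 209], [33, 87, 195], [57, 95, 184], [119, 143, 187]]
-81 160 231 [[27, 83, 191], [23, 81, 192], [21, 80, 190], [21, 81, 191], [22, 80, 191], [25, 83, 195], [29, 91, 207], [51, 105, 207], [89, 119, 191], [123, 139, 175], [168, 177, 185]]
-85 160 232 [[26, 83, 191], [22, 80, 191], [24, 83, 193], [26, 86, 199], [23, 81, 193], [30, 89, 202], [58, 104, 200], [109, 147, 207], [165, 178, 197], [181, 186, 189], [185, 190, 189]]
-89 161 233 [[20, 79, 189], [24, 85, 198], [28, 94, 211], [29, 85, 195], [59, 101, 190], [119, 144, 191], [168, 178, 192], [183, 189, 190], [188, 192, 190], [186, 191, 189], [185, 190, 188]]
```

The knob edge in the wrist image doesn't match an upright pin: the red starts at row 227, where 217 is expected. It may be tilted about the jaw axis. I turn the hand so the side camera can see it.

Emit:
drive_tool(rows="-0.02 -0.12 0 -0.8 0 0 0;-0.02 -0.12 0 -0.8 0 0 0;-0.02 -0.12 0 -0.8 0 0 0;-0.02 -0.12 0 -0.8 0 0 0;-0.02 -0.12 0 -0.8 0 0 0;-0.02 -0.12 0 -0.8 0 0 0;-0.02 -0.12 0 -0.8 0 0 0;-0.02 -0.12 0 -0.8 0 0 0")

```text
clock: 6.35
position: [0.5604, 0.0436, 0.216]
tcp_rot: [2.426, 1.569, -3.13]
ft_force: [-0.2, -0.7, -1.7]
finger_gap: 0.0195
```

Run:
```python
from h import *
p,M,s=tool();print(s['position'],s['ft_force'],s['wrist_torque'],s['clock'],M.round(3))
im,m=shot('side','s5.png');u,v=[int(x) for x in proj(m,p-[0,0,.04])]
for h in(.015,-.025,-.029,-.071):print(h,[(a-u+40)*10//1 and round((a,b)[0],1) for a,b in[proj(m,p+[0,0,h])]],np.round(proj(m,p+[0,0,h]),1))
cv2.imwrite('pics/s5b.png',cv2.resize(im[v-30:v+30,u-40:u+40],None,fx=10,fy=10,interpolation=cv2.INTER_CUBIC)[...,::-1]);print(u-40,v-30)
```

```text
[0.56039557 0.04359763 0.21600298] [-0.2039914  -0.7478881  -1.65730377] [ 0.06116292 -0.13815787  0.0054244 ] 6.35 [[-0.002 -0.665  0.747]
 [-0.     0.747  0.665]
 [-1.     0.002 -0.002]]
0.015 [np.float64(194.9)] [194.9 164. ]
-0.025 [np.float64(196.4)] [196.4 177.1]
-0.029 [np.float64(196.5)] [196.5 178.4]
-0.071 [np.float64(198.0)] [198.  191.2]
156 151
```

View pics/s5b.png

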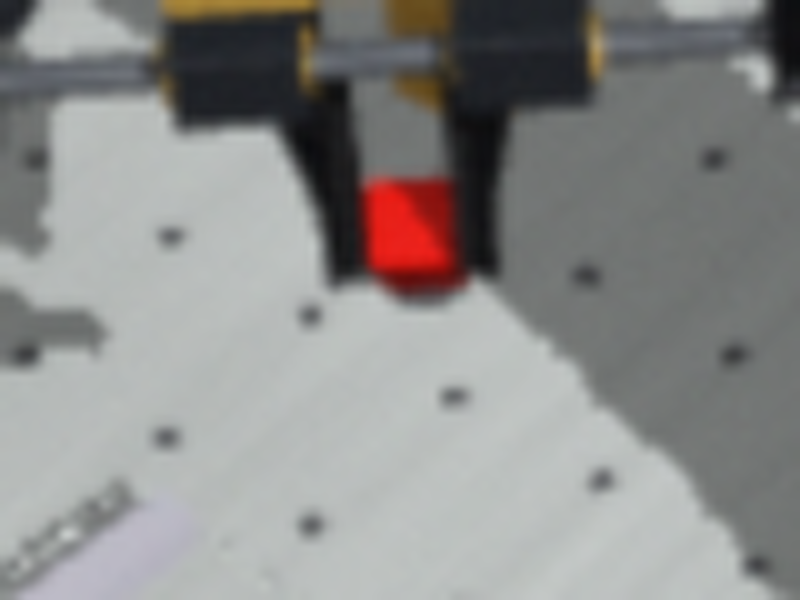

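The side view shows the knob's top face, almost square-on, at crop (365-460, 180-270), with a thin side and the flange under it. So the pin is tilted about 45° in the jaws, nose towards tool -y. I'll straighten it gently by pushing the shank flush against the rack's side face, then reseat it in its hole and regrasp.

Run:
```python
from h import *
goal([.380,-.269,.15],1.376);print(np.round(status.state()['joints'],2))
```

```text
shift [ 0.0664 -0.1154 -0.342 ] rot [-0.6536 -0.0011 -0.002 ] deg 37.5
shift [ 0.0664 -0.1154 -0.342 ] rot [ 2.488e+00 -2.600e-03  1.500e-03] deg 142.6
[ 0.54  0.32 -0.83  1.63  0.24  1.3   0.39]
```

Emit:
drive_tool(rows="0.01 -0.115 -0.342 -0.654 0 0 0;0.01 -0.115 -0.342 -0.654 0 0 0;0.01 -0.115 -0.342 -0.654 0 0 0;0.01 -0.115 -0.342 -0.654 0 0 0;0.01 -0.115 -0.342 -0.654 0 0 0;0.01 -0.115 -0.342 -0.654 0 0 0;0.02 -0.115 -0.342 -0.654 0 0 0;0.03 -0.115 -0.342 -0.654 0 0 0")

```text
clock: 7.07
position: [0.4156, -0.2079, 0.2001]
tcp_rot: [2.692, 1.57, -2.215]
ft_force: [0.3, -2.8, -1.3]
finger_gap: 0.0193
```

Run:
```python
from h import *
goal([.380,-.269,.13],1.376);print(np.round(status.state()['joints'],2))
```

```text
shift [ 0.0702  0.0231 -0.0668] rot [ 0.     -0.0011 -0.0005] deg 0.1
shift [ 0.0702  0.0231 -0.0668] rot [-3.1416e+00  9.0000e-04 -1.8000e-03] deg 180.0
[ 1.1   0.06 -0.75  1.89  0.04  1.21  1.72]
```

Emit:
drive_tool(rows="0 0.015 -0.04 0 0 0 0;0 0.023 -0.067 0 0 0 0;0 0.023 -0.067 0 0 0 0;0.03 0.023 -0.067 0 0 0 0;0.06 0.023 -0.067 0 0 0 0;0.07 0.023 -0.067 0 0 0 0;0.07 0.023 -0.067 0 0 0 0;0.07 0.023 -0.067 0 0 0 0")

```text
clock: 7.73
position: [0.3804, -0.2688, 0.1307]
tcp_rot: [2.067, 1.57, -2.841]
ft_force: [-0.6, 0.0, 0.4]
finger_gap: 0.0195
```

Run:
```python
from h import *
p,M,s=tool();goal([.380,-.269,.08],1.376);print(s['position'],s['ft_force'],s['clock'])
im,m=shot('side','s6.png');u,v=[int(x) for x in proj(m,[.42,-.277,.06])]
a=cv2.resize(im[v-30:v+30,u-40:u+40],(480,360),interpolation=cv2.INTER_CUBIC)
wm,mw=shot('wrist','w6.png');b=cv2.resize(wm[150:300,180:315],(320,360),interpolation=cv2.INTER_CUBIC)
cv2.imwrite('pics/s6b.png',np.hstack([a,b])[...,::-1]);print(u-40,v-30,proj(m,p))
```

```text
shift [ 0.0507  0.0003 -0.0002] rot [-0.0005 -0.0004 -0.0008] deg 0.1
shift [ 0.0507  0.0003 -0.0002] rot [ 3.1411e+00 -1.3000e-03  7.0000e-04] deg 180.0
[ 0.38037523 -0.26881089  0.13074811] [-0.5981438   0.00989194  0.37451887] 7.7333
277 135 (np.float64(332.88756280439816), np.float64(153.35843473300577))
```

View pics/s6b.png

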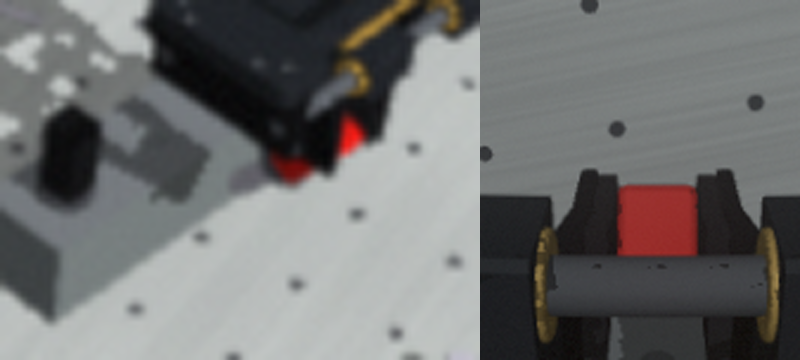

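The left half shows the lit red top at crop (350,135), dark red at (290,165) and a grey disc, probably the flange, at (250,178). I compare these with tilted-pin predictions before moving on.

Run:
```python
from h import *
d=np.load('pics/s6.npz');ms=dict(K=d['K'],xyz=d['xyz'],orientation=d['o'])
d=np.load('pics/w6.npz');mw=dict(K=d['K'],xyz=d['xyz'],orientation=d['o']);W=d['im'].astype(int)
p,M,s=tool();ay=M[:,1]
print('hole px',proj(ms,[.478,-.2885,.048]),'rack face edge',proj(ms,[.4535,-.2836,.048]))
for th in(0,20,30,45,60):
    t=np.radians(th);u=np.array([0,0,1])*np.cos(t)+ay*np.sin(t); w=ay*np.cos(t)-np.array([0,0,1])*np.sin(t)
    for off in(0,.01):   # pin_grip = p - off*u
        g=p-off*u
        f=lambda m,q,F:tuple(np.round(proj(m,q,F),1))
        print(th,off,'S top',f(ms,g+.015*u,0),'flange',f(ms,g-.029*u,0),'nose',f(ms,g-.071*u,0),'| W topfar',f(mw,g+.015*u+.01*w,1),'topnear',f(mw,g+.015*u-.01*w,1),'botfar',f(mw,g-.025*u+.01*w,1),'fl',f(mw,g-.027*u+.013*w,1),'nose',f(mw,g-.071*u,1))
print(W[216:262:2,254])
r=((W[...,0]>80)&(W[...,1]<60)&(W[...,2]<60))
for row in(230,235,240,245,250,255): c=np.where(r[row,200:300])[0]+200; print(row,c.min() if len(c) else 0,c.max() if len(c) else 0)
```

```text
hole px (np.float64(301.21278202857087), np.float64(157.33605479038292)) rack face edge (np.float64(307.85098293185166), np.float64(161.93224909491636))
0 0 S top (np.float64(333.7), np.float64(148.4)) flange (np.float64(331.2), np.float64(161.1)) nose (np.float64(329.0), np.float64(172.6)) | W topfar (np.float64(254.8), np.float64(248.0)) topnear (np.float64(254.8), np.float64(282.1)) botfar (np.float64(254.8), np.float64(217.7)) fl (np.float64(254.8), np.float64(211.9)) nose (np.float64(254.8), np.float64(207.6))
0 0.01 S top (np.float64(333.1), np.float64(151.4)) flange (np.float64(330.7), np.float64(163.9)) nose (np.float64(328.5), np.float64(175.3)) | W topfar (np.float64(254.8), np.float64(239.1)) topnear (np.float64(254.8), np.float64(271.9)) botfar (np.float64(254.8), np.float64(211.9)) fl (np.float64(254.8), np.float64(206.4)) nose (np.float64(254.8), np.float64(203.4))
20 0 S top (np.float64(335.2), np.float64(149.7)) flange (np.float64(328.4), np.float64(158.7)) nose (np.float64(322.3), np.float64(166.7)) | W topfar (np.float64(254.8), np.float64(235.8)) topnear (np.float6
[... 2473 characters left out ...]
4(151.9)) nose (np.float64(310.6), np.float64(150.9)) | W topfar (np.float64(254.8), np.float64(231.4)) topnear (np.float64(254.8), np.float64(262.9)) botfar (np.float64(254.8), np.float64(266.5)) fl (np.float64(254.8), np.float64(264.1)) nose (np.float64(254.7), np.float64(305.8))
[[119 122 121]
 [118 121 120]
 [114 117 117]
 [116 119 119]
 [119 122 121]
 [107 103 102]
 [135  42  40]
 [154  50  48]
 [154  49  46]
 [154  48  44]
 [154  48  46]
 [153  46  43]
 [154  48  45]
 [153  46  44]
 [152  46  43]
 [154  47  43]
 [153  45  42]
 [152  43  41]
 [153  45  42]
 [152  43  40]
 [108  45  43]
 [ 57  56  59]
 [ 58  58  61]]
230 238 270
235 239 270
240 238 271
245 238 271
250 239 271
255 238 271
```

My reading: the fingers closed late, so the tips hold only the top of the knob, tilted about 28°, with the nose about 104 mm from the TCP. That fits the flange and top-face pixels and the early contact. I straighten it against the rack's side face.

Emit:
drive_tool(rows="0.008 -0.006 0 0 0 0 0;0.009 -0.014 0 0 0 0 0;0.009 -0.022 0 0 0 0 0;0.009 -0.03 0 0 0 0 0;0.009 -0.038 0 0 0 0 0;0.009 -0.046 0 0 0 0 0;0.009 -0.052 0 0 0 0 0;0.009 -0.056 0 0 0 0 0")

```text
clock: 8.5
position: [0.4365, -0.2804, 0.1228]
tcp_rot: [-2.909, 1.569, -1.533]
ft_force: [-4.0, 0.4, 2.0]
finger_gap: 0.0196
```

Run:
```python
from h import *
p,M,s=tool();print(s['position'],s['ft_force'],s['wrist_torque'])
xr=np.array([.981,-.194,0]);print('d to face',(np.array([.478,-.2885,0])-p)@xr-.025)
im,m=shot('wrist','w7.png');W=im.astype(int)
print(W[216:262:3,254].tolist())
r=((W[...,0]>80)&(W[...,1]<60)&(W[...,2]<60))
for row in(225,230,235,240,245,250,255): c=np.where(r[row,200:300])[0]+200; print(row,c.min() if len(c) else 0,c.max() if len(c) else 0)
```

```text
[ 0.43653208 -0.28039208  0.12275181] [-4.00052189  0.42939063  2.0015165 ] [ 0.26971231  1.09558465 -0.00116374]
d to face 0.01725296582556171
[[107, 35, 35], [107, 36, 33], [108, 36, 35], [115, 36, 34], [145, 41, 38], [141, 39, 37], [142, 40, 37], [140, 37, 35], [140, 39, 36], [139, 38, 35], [137, 34, 31], [138, 36, 34], [136, 35, 32], [136, 35, 33], [59, 58, 61], [65, 66, 69]]
225 239 270
230 238 271
235 238 271
240 238 271
245 238 271
250 239 271
255 240 270
```

The push works: the knob's side face is now visible to the wrist camera, and contact is 4 N. I continue until flush.

Emit:
drive_tool(rows="0 -0.003 0 0 0 0 0;0 -0.005 0 0 0 0 0;0 -0.007 0 0 0 0 0;0 -0.009 0 0 0 0 0;0 -0.01 0 0 0 0 0;0 -0.011 0 0 0 0 0;0 -0.012 0 0 0 0 0;0 -0.012 0 0 0 0 0")

```text
clock: 9.22
position: [0.4488, -0.2827, 0.1228]
tcp_rot: [-2.535, 1.569, -1.159]
ft_force: [-3.9, -0.0, 1.9]
finger_gap: 0.0195
```

```bash
cat > k.py <<'E'
from h import *
p,M,s=tool();print(s['position'],s['ft_force'],s['wrist_torque'],s['clock'])
xr=np.array([.981,-.194,0]);print('d to face',(np.array([.478,-.2885,0])-p)@xr-.025)
im,m=shot('wrist','w%d.png'%(s['clock']*100));W=im.astype(int)
print(W[190:262:2,254,0].tolist())
for off in(0,.02,.025,.03,.033): print(off,[round(float(proj(m,p+.0*xr+M[:,1]*q+[0,0,h-off],True)[1]),1) for q,h in((.01,.015),(.01,-.025),(.013,-.029))])
E
python3 k.py
```

```text
[ 0.44879741 -0.28272019  0.1227605 ] [-3.93490563 -0.00831115  1.93158233] [0.23559047 0.99413283 0.03133166] 9.2167
d to face 0.004769026400109171
[129, 128, 114, 112, 111, 58, 58, 56, 107, 119, 119, 120, 119, 119, 119, 121, 122, 121, 132, 153, 142, 133, 133, 131, 131, 131, 131, 130, 129, 128, 129, 126, 128, 84, 59, 65]
0 [247.4, 217.1, 210.3]
0.02 [230.6, 206.2, 200.1]
0.025 [226.9, 203.8, 197.9]
0.03 [223.5, 201.5, 195.7]
0.033 [221.5, 200.1, 194.5]
```

Emit:
drive_tool(rows="0 -0.001 0 0 0 0 0;0 -0.002 0 0 0 0 0;0 -0.003 0 0 0 0 0;0 -0.004 0 0 0 0 0;0 -0.005 0 0 0 0 0;0 -0.005 0 0 0 0 0;0 -0.005 0 0 0 0 0;0 -0.005 0 0 0 0 0")

```text
clock: 9.93
position: [0.4537, -0.2837, 0.1228]
tcp_rot: [-2.447, 1.569, -1.071]
ft_force: [-4.0, 0.9, 2.6]
finger_gap: 0.0198
```

```bash
python3 k.py
```

```text
[ 0.45374601 -0.28367042  0.12278836] [-3.971193    0.92264231  2.64984181] [0.22960593 0.90490713 0.0074437 ] 9.9333
d to face -0.0002699018665652357
[119, 120, 119, 59, 58, 54, 100, 126, 126, 125, 125, 123, 126, 126, 127, 127, 127, 126, 133, 157, 145, 131, 129, 129, 127, 128, 127, 126, 127, 126, 126, 124, 127, 77, 58, 65]
0 [247.4, 217.2, 210.3]
0.02 [230.6, 206.2, 200.1]
0.025 [227.0, 203.8, 197.9]
0.03 [223.5, 201.5, 195.7]
0.033 [221.6, 200.1, 194.5]
```

Emit:
drive_tool(rows="0 -0.0005 0 0 0 0 0;0 -0.001 0 0 0 0 0;0 -0.0015 0 0 0 0 0;0 -0.002 0 0 0 0 0;0 -0.0025 0 0 0 0 0;0 -0.0025 0 0 0 0 0;0 -0.0025 0 0 0 0 0;0 -0.0025 0 0 0 0 0")

```text
clock: 10.65
position: [0.4562, -0.2842, 0.1228]
tcp_rot: [-2.431, 1.569, -1.055]
ft_force: [-3.1, 0.8, 1.1]
finger_gap: 0.0196
```

```bash
python3 k.py
python3 - <<'E'
from h import *
p,M,s=tool()
im,m=shot('side','s8.png');u,v=[int(x) for x in proj(m,p-[0,0,.05])]
print(u-40,v-30,[np.round(proj(m,p+[0,0,h]),1) for h in(-.019,-.05,-.09)])
cv2.imwrite('pics/s8b.png',cv2.resize(im[v-30:v+30,u-40:u+40],None,fx=10,fy=10,interpolation=cv2.INTER_CUBIC)[...,::-1])
E
```

```text
[ 0.45620875 -0.28415623  0.12275972] [-3.12483062  0.81918155  1.1286949 ] [0.29086551 0.97225341 0.0291185 ] 10.65
d to face -0.002780097335930612
[121, 122, 70, 57, 55, 88, 129, 130, 128, 128, 128, 128, 129, 130, 130, 129, 129, 130, 130, 156, 149, 129, 127, 126, 127, 126, 125, 126, 125, 123, 123, 123, 122, 74, 59, 61]
0 [247.4, 217.2, 210.3]
0.02 [230.6, 206.2, 200.1]
0.025 [227.0, 203.8, 197.9]
0.03 [223.5, 201.5, 195.7]
0.033 [221.6, 200.1, 194.5]
268 124 [array([309.2, 146.2]), array([308. , 154.8]), array([306.6, 165.4])]
```

View pics/s8b.png

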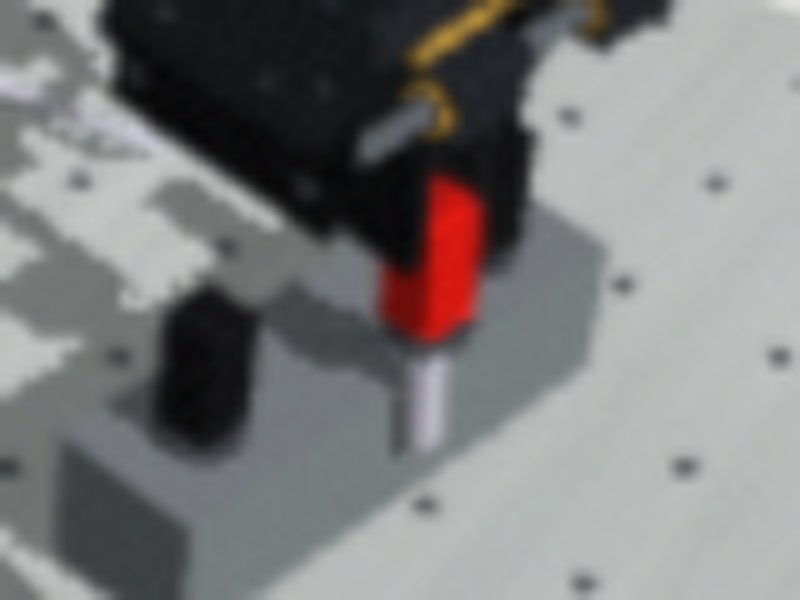

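The pin is now upright against the rack side: knob at crop (435,260), flange at (440,335), and shank from (430,350) to the nose at (424,450). I compute its height and offset from the TCP.

Run:
```python
from h import *
d=np.load('pics/s8.npz');m=dict(K=d['K'],xyz=d['xyz'],orientation=d['o'])
for z in(.0,.01,.02,.03,.04,.05,.06,.07,.08,.1): print(z,np.round(proj(m,[.4476,-.2825,z]),1))
f=lambda u,v:(268+(u+.5)/10-.5,124+(v+.5)/10-.5)
print('nose',f(424,452),'shank top',f(431,350),'flange',f(437,337))
# spare knob / rack top corner check
print('corner (185,520)->',plane(m,*f(188,522),.048),'pred',np.array([.478,-.2885])+(-.025)*np.array([.981,-.194])+.085*np.array([.195,.981]))
```

```text
0.0 [307.7 175.3]
0.01 [308.1 172.8]
0.02 [308.4 170.3]
0.03 [308.8 167.7]
0.04 [309.2 165.1]
0.05 [309.6 162.5]
0.06 [309.9 159.9]
0.07 [310.3 157.2]
0.08 [310.7 154.4]
0.1 [311.5 148.9]
nose (309.95, 168.75) shank top (310.65, 158.55) flange (311.25, 157.25)
corner (185,520)-> [ 0.47199468 -0.20320712  0.048     ] pred [ 0.47005  -0.200265]
```

Emit:
drive_tool(rows="-0.003 0.001 0 0 0 0 0;-0.015 0.001 0 0 0 0 0;-0.03 0.001 0 0 0 0 0;-0.034 0 0 0 0 0 0;-0.034 -0.01 0 0 0 0 0;-0.034 -0.022 0 0 0 0 0;-0.034 -0.031 0 0 0 0 0;-0.034 -0.031 0 0 0 0 0")

```text
clock: 11.42
position: [0.4885, -0.2899, 0.1564]
tcp_rot: [-1.757, 1.568, -0.38]
ft_force: [-0.5, 0.2, -1.3]
finger_gap: 0.0198
```

Run:
```python
from h import *
p,M,s=tool();print(s['position'],s['ft_force'],s['clock'])
im,m=shot('side','s9.png')
im=im.astype(int)
print([np.round(proj(m,[.478,-.2885,z]),1) for z in(.048,.059,.1,.14)])
r=((im[...,0]>90)&(im[...,1]<60)&(im[...,2]<60))[100:170,270:340]
for row in range(0,70,2):
    c=np.where(r[row])[0]+270
    if len(c): print(row+100,c.min(),c.max())
print(im[146:162:1,298:310,0])
```

```text
[ 0.48847821 -0.28985873  0.15638285] [-0.49436427  0.24535266 -1.25347161] 11.4167
[array([301.2, 157.3]), array([301.6, 154.4]), array([303. , 143.2]), array([304.4, 131.7])]
126 303 304
128 303 307
130 303 307
132 302 306
134 302 306
136 298 306
138 298 306
140 299 305
142 302 303
[[110 109 105 132 167 185 173 166 141  94  75  70]
 [110 102 102 134 167 182 150 128 115  94  85  75]
 [111 103 103 136 169 183 145 119 115 114 111  90]
 [112 106 105 138 171 181 141 118 115 117 115 111]
 [112 107 106 141 171 181 141 119 115 116 116 115]
 [114 108 109 142 172 175 137 118 116 117 115 115]
 [115 110 107 142 169 162 130 117 117 115 116 115]
 [112 113 108 137 158 141 123 117 116 115 115 115]
 [107 116 112 120 130 122 117 116 115 117 115 115]
 [108 112 117 119 117 115 115 117 116 116 115 116]
 [116 107 119 122 114 106 109 115 116 116 114 117]
 [118 118 117 104  91  80  92 111 115 115 116 115]
 [116 116 113  90  72  73  87 108 117 117 116 115]
 [116 116 115  97  87  91 108 114 115 117 117 115]
 [117 116 116 114 113 114 116 116 117 116 116 117]
 [116 115 117 116 116 115 114 116 115 117 116 115]]
```

The numbers show the shank centred at column ~302.5 directly above the dark hole at (302.7,157.5). I descend gently.

Emit:
drive_tool(rows="0.003 0 0 0 0 0 0;0.006 0 0 0 0 0 0;0.009 0 0 0 0 0 0;0.012 0 0 0 0 0 0;0.014 0 0 0 0 0 0;0.016 0 0 0 0 0 0;0.017 0 0 0 0 0 0;0.017 0 0 0 0 0 0")

```text
clock: 12.13
position: [0.4874, -0.2896, 0.139]
tcp_rot: [-1.825, 1.57, -0.448]
ft_force: [-0.0, 0.5, -1.3]
finger_gap: 0.0197
```

Emit:
drive_tool(rows="0.003 0 0 0 0 0 0;0.006 0 0 0 0 0 0;0.009 0 0 0 0 0 0;0.011 0 0 0 0 0 0;0.013 0 0 0 0 0 0;0.015 0 0 0 0 0 0;0.017 0 0 0 0 0 0;0.017 0 0 0 0 0 0")

```text
clock: 12.8
position: [0.487, -0.2897, 0.1215]
tcp_rot: [-2.804, 1.571, -1.427]
ft_force: [-2.1, -0.3, -1.1]
finger_gap: 0.0196
```

Emit:
drive_tool(rows="0.003 0.001 0 0 0 0 0;0.006 0.001 0 0 0 0 0;0.008 0.001 0 0 0 0 0;0.01 0.001 0 0 0 0 0;0.012 0.001 0 0 0 0 0;0.014 0.001 0 0 0 0 0;0.016 0.001 0 0 0 0 0;0.016 0.001 0 0 0 0 0")

```text
clock: 13.47
position: [0.4855, -0.2895, 0.105]
tcp_rot: [1.721, 1.57, 3.098]
ft_force: [-3.7, -0.9, -0.4]
finger_gap: 0.0196
```

Emit:
drive_tool(rows="0 0 0 0 0 0 0.2;0 0 0 0 0 0 0.35;0 0 0 0 0 0 0.45;0 0 0 0 0 0 0.45;0 0 0 0 0 0 0.45;-0.02 0 0 0 0 0 0.45;-0.05 0 0 0 0 0 0.45;-0.055 0 0 0 0 0 0.45")

```text
clock: 14.13
position: [0.4877, -0.29, 0.1644]
tcp_rot: [-1.957, 1.566, -0.58]
ft_force: [1.3, -1.3, 0.3]
finger_gap: 0.0387
```

Run:
```python
from h import *
p,M,s=tool();print(s['position'],s['ft_force'],s['clock'],s['finger_gap'])
im,m=shot('wrist','wA.png');W=im.astype(int)
r=((W[...,0]>90)&(W[...,1]<70)&(W[...,2]<70)&(W[...,0]>2*W[...,1])).astype(np.uint8)
n=cv2.connectedComponentsWithStats(r)
for st,ce in zip(n[2][1:],n[3][1:]):
    if st[4]>40: print(st,ce,plane(m,*ce,.092,True))
c=int(round(ce[0])) 
print('pred top edges',[np.round(proj(m,[.478+q*M[0,1],-.2885+q*M[1,1],z],True),1) for q,z in((.01,.092),(-.01,.092),(.01,.052))])
print(W[190:270,254,0].tolist())
im,m=shot('side','sA.png');W=im.astype(int)
r=((W[...,0]>90)&(W[...,1]<60)&(W[...,2]<60)).astype(np.uint8)
n=cv2.connectedComponentsWithStats(r[:, 270:340].copy())
for st,ce in zip(n[2][1:],n[3][1:]):
    if st[4]>8: print(st,ce+[270,0])
print([np.round(proj(m,[.478,-.2885,z]),1) for z in(.052,.092)])
```

```text
[ 0.48768567 -0.28997544  0.16439753] [ 1.33946285 -1.33960977  0.33720895] 14.1333 0.03868704342752222
[242 173  25  35 837] [254.08243728 190.05137395] [ 0.4746923  -0.28824142  0.092     ]
pred top edges [array([254.6, 181.5]), array([254.6, 206.6]), array([254.6, 169.8])]
[143, 144, 144, 144, 143, 141, 142, 142, 141, 140, 139, 140, 139, 140, 139, 139, 128, 102, 93, 93, 92, 93, 94, 93, 92, 91, 94, 93, 93, 92, 91, 91, 91, 91, 89, 89, 88, 90, 92, 93, 92, 92, 91, 92, 94, 92, 89, 92, 94, 92, 93, 93, 93, 93, 91, 90, 90, 92, 91, 93, 93, 94, 95, 95, 91, 95, 76, 62, 65, 70, 73, 74, 75, 75, 78, 79, 81, 79, 77, 77]
[ 28 144  10  16 121] [302.26446281 151.09090909]
[array([301.3, 156.3]), array([302.7, 145.4])]
```

The pin is back in its hole, flange on the rack, with pixels within 1 px of predicted. I regrasp, this time waiting for the fingers to close.

Run:
```python
from h import *
goal([.478,-.2885,.077],1.376)
```

```text
shift [ 0.0847  0.009  -0.0002] rot [ 0.0007 -0.0015  0.0025] deg 0.2
shift [ 0.0847  0.009  -0.0002] rot [-3.1408e+00 -3.9000e-03 -2.4000e-03] deg 180.0
```

Emit:
drive_tool(rows="0 0.009 0 0 -0.0015 0.0025 0.45;0.03 0.009 0 0 -0.0015 0.0025 0.45;0.055 0.009 0 0 -0.0015 0.0025 0.45;0.075 0.009 0 0 -0.0015 0.0025 0.45;0.0847 0.009 0 0 -0.0015 0.0025 0.45;0.0847 0.009 0 0 -0.0015 0.0025 0.45;0.0847 0.009 0 0 -0.0015 0.0025 0.45;0.0847 0.009 0 0 -0.0015 0.0025 0.3")

```text
clock: 14.9
position: [0.4786, -0.2885, 0.0781]
tcp_rot: [-1.893, 1.569, -0.516]
ft_force: [0.3, -0.2, -0.4]
finger_gap: 0.0372
```

Emit:
drive_tool(rows="0 0 0 0 0 0 0.1;0 0 0 0 0 0 0;0 0 0 0 0 0 0;0 0 0 0 0 0 0;0 0 0 0 0 0 0;0 0 0 0 0 0 0;0 0 0 0 0 0 0;0 0 0 0 0 0 0", force=45)

```text
clock: 15.57
position: [0.479, -0.2887, 0.0789]
tcp_rot: [-1.991, 1.568, -0.614]
ft_force: [-0.4, 1.2, 5.8]
finger_gap: 0.0198
```

Emit:
drive_tool(rows="-0.01 0 0 0 0 0 0;-0.025 0 0 0 0 0 0;-0.045 0 0 0 0 0 0;-0.065 0 0 0 0 0 0;-0.085 0 0 0 0 0 0;-0.1 0 0 0 0 0 0;-0.1 0 0 0 0 0 0;-0.1 0 0 0 0 0 0")

```text
clock: 16.23
position: [0.4791, -0.2888, 0.1796]
tcp_rot: [-2.062, 1.567, -0.685]
ft_force: [-0.6, 0.3, -1.3]
finger_gap: 0.0199
```

Run:
```python
from h import *
p,M,s=tool();print(s['position'],s['ft_force'],s['clock'],s['finger_gap'])
im,m=shot('wrist','wB.png');W=im.astype(int)
print(W[200:270:2,254].tolist())
for off in(0,.002,.004): print(off,[round(float(proj(m,p+M[:,1]*q+[0,0,h-off],True)[1]),1) for q,h in((.01,.015),(.01,-.025),(.013,-.029))])
im,m=shot('side','sB.png');im=im.astype(int)
for h in(0,-.027,-.033,-.045,-.06,-.07,-.08): u,v=proj(m,p+[0,0,h]);u,v=int(round(u)),int(round(v));print(h,u,v,im[v,u-6:u+7,0].tolist())
goal([.5695,.161,.135],np.pi/2+.076+0-.152)
goal([.5695,.161,.135],np.pi/2-.076)
```

```text
[ 0.47908488 -0.28878787  0.17963672] [-0.57517299  0.3479405  -1.30324952] 16.2333 0.0198581549125469
[[89, 92, 95], [99, 101, 104], [117, 118, 124], [118, 118, 125], [119, 119, 126], [121, 120, 126], [57, 58, 61], [59, 58, 61], [56, 55, 58], [66, 51, 54], [126, 36, 34], [127, 36, 34], [126, 33, 31], [127, 36, 33], [127, 35, 33], [127, 34, 33], [128, 36, 33], [129, 35, 33], [128, 34, 32], [128, 33, 31], [129, 35, 32], [128, 33, 32], [129, 36, 33], [145, 40, 37], [165, 46, 42], [153, 41, 38], [141, 37, 33], [140, 37, 34], [103, 44, 44], [62, 62, 66], [63, 64, 67], [72, 73, 76], [75, 77, 80], [77, 78, 81], [77, 77, 81]]
0 [247.5, 217.1, 210.2]
0.002 [245.6, 215.9, 209.1]
0.004 [243.8, 214.7, 208.0]
0 306 120 [11, 13, 11, 8, 13, 17, 62, 177, 204, 204, 200, 158, 79]
-0.027 305 128 [131, 71, 29, 12, 11, 15, 48, 151, 192, 202, 194, 202, 226]
-0.033 304 130 [189, 185, 146, 89, 45, 28, 32, 83, 153, 133, 101, 100, 137]
-0.045 304 133 [185, 186, 187, 184, 159, 117, 115, 153, 175, 175, 178, 181, 182]
-0.06 303 137 [189, 188, 178, 171, 171, 131, 121, 148, 171, 176, 182, 185, 186]
-0.07 303 140 [185, 186, 183, 179, 165, 124, 133, 160, 176, 179, 184, 185, 185]
-0.08 303 143 [185, 172, 167, 168, 178, 182, 176, 180, 185, 185, 185, 183, 172]
shift [ 0.0427 -0.0028  0.4586] rot [-0.118  -0.0007  0.0009] deg 6.8
shift [ 0.0427 -0.0028  0.4586] rot [3.0236e+00 1.4000e-03 1.0000e-03] deg 173.2
shift [ 0.0427 -0.0028  0.4586] rot [-0.118  -0.0007  0.0009] deg 6.8
shift [ 0.0427 -0.0028  0.4586] rot [3.0236e+00 1.4000e-03 1.0000e-03] deg 173.2
```

The pin is upright and properly gripped. On to the yoke.

Emit:
drive_tool(rows="0 -0.003 0.459 -0.118 0 0 0;0 -0.003 0.459 -0.118 0 0 0;0 -0.003 0.459 -0.118 0 0 0;0 -0.003 0.459 -0.118 0 0 0;0 -0.003 0.459 -0.118 0 0 0;0 -0.003 0.459 -0.118 0 0 0;0 -0.003 0.459 -0.118 0 0 0;0 -0.003 0.459 -0.118 0 0 0")

```text
clock: 17.0
position: [0.5442, 0.0399, 0.1771]
tcp_rot: [2.69, 1.57, -2.098]
ft_force: [1.1, -0.2, -0.2]
finger_gap: 0.0197
```

Run:
```python
from h import *
goal([.5695,.161,.145],np.pi/2-.076)
```

```text
shift [ 0.032  -0.016   0.1228] rot [-0.0003 -0.0011 -0.0005] deg 0.1
shift [ 0.032  -0.016   0.1228] rot [ 3.1413e+00 -8.0000e-04  1.7000e-03] deg 180.0
```

Emit:
drive_tool(rows="0 -0.016 0.04 0 -0.001 0 0;0 -0.016 0.08 0 -0.001 0 0;0 -0.016 0.115 0 -0.001 0 0;0 -0.016 0.1228 0 -0.001 0 0;0 -0.016 0.1228 0 -0.001 0 0;0.015 -0.016 0.1228 0 -0.001 0 0;0.03 -0.016 0.1228 0 -0.001 0 0;0.032 -0.016 0.1228 0 -0.001 0 0")

```text
clock: 17.67
position: [0.5683, 0.1588, 0.1417]
tcp_rot: [2.0, 1.565, -2.79]
ft_force: [-0.8, 0.2, -0.1]
finger_gap: 0.0202
```

Run:
```python
from h import *
p,M,s=tool();print(s['position'],s['ft_force'],s['clock'],s['finger_gap'])
goal([.5695,.161,.125],np.pi/2-.076)
im,m=shot('wrist','wC.png');W=im.astype(int)
print(W[200:270:2,254,0].tolist())
# brass pixels in the picture near slot
sat=W[...,0]-W[...,2]
print([np.round(proj(m,q,True),1) for q in([.5703,.1716,.05],[.5658,.1135,.05],[.5695,.161,.04])])
```

```text
[0.56826186 0.15883216 0.14168149] [-0.779957    0.19450476 -0.06527708] 17.6667 0.02015607500966486
shift [ 0.0167 -0.0011  0.0023] rot [-0.0017 -0.0022 -0.0048] deg 0.3
shift [ 0.0167 -0.0011  0.0023] rot [ 3.1399 -0.0076  0.0035] deg 179.9
[39, 72, 109, 110, 111, 111, 53, 54, 53, 62, 117, 118, 118, 117, 117, 118, 118, 119, 119, 119, 119, 118, 120, 133, 154, 140, 130, 129, 94, 56, 41, 66, 68, 70, 71]
[array([270.7, 200.7]), array([201.4, 200.6]), array([257.9, 197.1])]
```

Emit:
drive_tool(rows="0 -0.001 0.0023 0 -0.002 -0.005 0;0 -0.001 0.0023 0 -0.002 -0.005 0;0.004 -0.001 0.0023 0 -0.002 -0.005 0;0.008 -0.001 0.0023 0 -0.002 -0.005 0;0.012 -0.001 0.0023 0 -0.002 -0.005 0;0.0155 -0.001 0.0023 0 -0.002 -0.005 0;0.0155 -0.001 0.0023 0 -0.002 -0.005 0;0.0155 -0.001 0.0023 0 -0.002 -0.005 0")

```text
clock: 18.38
position: [0.5695, 0.1613, 0.1269]
tcp_rot: [-1.278, 1.57, 0.215]
ft_force: [0.4, 0.5, -0.3]
finger_gap: 0.0194
```

```bash
cat > q.py <<'E'
from h import *
import sys
p,M,s=tool();print(s['position'],np.round(s['ft_force'],1),np.round(s['wrist_torque'],2),s['clock'])
goal([float(a) for a in sys.argv[1:4]],np.pi/2-.076)
E
python3 q.py .5695 .161 .115
```

```text
[0.56954905 0.16126206 0.12692299] [ 0.4  0.5 -0.3] [ 0.06 -0.1  -0.04] 18.3833
shift [ 0.0119  0.     -0.0003] rot [-0.0016  0.0001  0.0004] deg 0.1
shift [ 0.0119  0.     -0.0003] rot [ 3.14e+00  6.00e-04 -2.00e-04] deg 179.9
```

Free so far, so I go down into the slot in small steps.

Emit:
drive_tool(rows="0.0015 0 0 0 0 0 0;0.003 0 0 0 0 0 0;0.0045 0 0 0 0 0 0;0.006 0 0 0 0 0 0;0.0075 0 0 0 0 0 0;0.009 0 0 0 0 0 0;0.009 0 0 0 0 0 0;0.009 0 0 0 0 0 0")

```text
clock: 19.05
position: [0.5695, 0.1612, 0.1178]
tcp_rot: [-1.254, 1.571, 0.239]
ft_force: [0.2, 0.4, -0.9]
finger_gap: 0.0196
```

Emit:
drive_tool(rows="0.001 0 0 0 0 0 0;0.002 0 0 0 0 0 0;0.0035 0 0 0 0 0 0;0.005 0 0 0 0 0 0;0.0065 0 0 0 0 0 0;0.008 0 0 0 0 0 0;0.008 0 0 0 0 0 0;0.008 0 0 0 0 0 0")

```text
clock: 19.72
position: [0.5694, 0.1612, 0.1097]
tcp_rot: [0.515, 1.571, 2.008]
ft_force: [0.2, 0.7, -0.7]
finger_gap: 0.0196
```

Emit:
drive_tool(rows="0.001 0 0 0 0 0 0;0.002 0 0 0 0 0 0;0.003 0 0 0 0 0 0;0.004 0 0 0 0 0 0;0.0055 0 0 0 0 0 0;0.007 0 0 0 0 0 0;0.007 0 0 0 0 0 0;0.007 0 0 0 0 0 0")

```text
clock: 20.38
position: [0.5694, 0.1612, 0.1026]
tcp_rot: [1.581, 1.571, 3.074]
ft_force: [0.2, 0.4, -1.0]
finger_gap: 0.0196
```

```bash
python3 q.py .5664 .1219 .1025
```

```text
[0.56936403 0.16121016 0.10258627] [ 0.2  0.4 -1. ] [ 0.15 -0.16 -0.02] 20.3833
shift [ 0.0001 -0.0001 -0.0394] rot [-0.0016 -0.     -0.0002] deg 0.1
shift [ 0.0001 -0.0001 -0.0394] rot [ 3.14e+00 -3.00e-04  0.00e+00] deg 179.9
```

The pin is in the eye with no contact force, so I draw the tab slowly along -y.

Emit:
drive_tool(rows="0.001 0 -0.002 0 0 0 0;0.002 0 -0.005 0 0 0 0;0.002 0 -0.008 0 0 0 0;0.002 0 -0.011 0 0 0 0;0.002 0 -0.014 0 0 0 0;0.002 0 -0.017 0 0 0 0;0.002 0 -0.02 0 0 0 0;0.002 0 -0.02 0 0 0 0")

```text
clock: 21.05
position: [0.5678, 0.1403, 0.1005]
tcp_rot: [2.485, 1.57, -2.306]
ft_force: [0.1, 2.5, 1.7]
finger_gap: 0.0198
```

```bash
python3 q.py .5664 .1219 .1005
```

```text
[0.56779229 0.14031348 0.10051471] [0.1 2.5 1.7] [ 0.82 -0.24  0.05] 21.05
shift [ 0.     -0.0001 -0.0185] rot [-0.0024 -0.0006 -0.0004] deg 0.1
shift [ 0.     -0.0001 -0.0185] rot [ 3.1392e+00 -7.0000e-04  9.0000e-04] deg 179.9
```

Emit:
drive_tool(rows="0 0 -0.003 0 0 0 0;0 0 -0.006 0 0 0 0;0 0 -0.009 0 0 0 0;0 0 -0.012 0 0 0 0;0 0 -0.015 0 0 0 0;0 0 -0.0175 0 0 0 0;0 0 -0.0185 0 0 0 0;0 0 -0.0185 0 0 0 0")

```text
clock: 21.72
position: [0.5662, 0.1212, 0.1004]
tcp_rot: [2.522, 1.569, -2.269]
ft_force: [-0.1, 1.6, 0.5]
finger_gap: 0.0196
```

```bash
python3 q.py .5664 .1219 .0955
```

```text
[0.56616901 0.12123351 0.10038692] [-0.1  1.6  0.5] [ 0.71  0.01 -0.01] 21.7167
shift [ 0.0049 -0.0002  0.0007] rot [-0.003  -0.0013 -0.0009] deg 0.2
shift [ 0.0049 -0.0002  0.0007] rot [ 3.1386e+00 -1.4000e-03  2.0000e-03] deg 179.8
```

Emit:
drive_tool(rows="0.001 0 0.0005 0 0 0 0;0.002 0 0.0005 0 0 0 0;0.003 0 0.0005 0 0 0 0;0.004 0 0.0005 0 0 0 0;0.005 0 0.0005 0 0 0 0;0.006 0 0.0005 0 0 0 0;0.007 0 0.0005 0 0 0 0;0.007 0 0.0005 0 0 0 0")

```text
clock: 22.38
position: [0.5661, 0.1214, 0.093]
tcp_rot: [2.46, 1.569, -2.332]
ft_force: [0.3, 0.0, -1.5]
finger_gap: 0.0194
```

```bash
python3 q.py .5664 .1219 .0905
```

```text
[0.56609389 0.1214271  0.09301475] [ 0.3  0.  -1.5] [ 0.31 -0.22 -0.04] 22.3833
shift [ 0.0025 -0.0003  0.0005] rot [-0.0032 -0.0016 -0.0013] deg 0.2
shift [ 0.0025 -0.0003  0.0005] rot [ 3.1384e+00 -2.0000e-03  2.5000e-03] deg 179.8
```

Emit:
drive_tool(rows="0.001 0 0 0 0 0 0;0.002 0 0 0 0 0 0;0.003 0 0 0 0 0 0;0.004 0 0 0 0 0 0;0.005 0 0 0 0 0 0;0.006 0 0 0 0 0 0;0.006 0 0 0 0 0 0;0.006 0 0 0 0 0 0")

```text
clock: 23.05
position: [0.5661, 0.1219, 0.087]
tcp_rot: [2.241, 1.569, -2.55]
ft_force: [1.1, 4.8, -0.4]
finger_gap: 0.0194
```

Emit:
drive_tool(rows="0 0 0.0008 0 0 0 0;0.001 0 0.001 0 0 0 0;0.002 0 0.001 0 0 0 0;0.003 0 0.001 0 0 0 0;0.004 0 0.001 0 0 0 0;0.004 0 0.001 0 0 0 0;0.004 0 0.001 0 0 0 0;0.004 0 0.001 0 0 0 0")

```text
clock: 23.72
position: [0.5661, 0.1226, 0.0829]
tcp_rot: [2.319, 1.569, -2.472]
ft_force: [-0.2, -0.1, -0.9]
finger_gap: 0.0195
```

```bash
python3 q.py .5664 .1219 .081
```

```text
[0.5661019  0.12261676 0.08287626] [-0.2 -0.1 -0.9] [ 0.05 -0.15  0.02] 23.7167
shift [ 0.0019 -0.0004 -0.0007] rot [-0.0029 -0.0013 -0.0014] deg 0.2
shift [ 0.0019 -0.0004 -0.0007] rot [ 3.1387e+00 -2.2000e-03  2.1000e-03] deg 179.8
```

Emit:
drive_tool(rows="0.0005 0 0 0 0 0 0;0.001 0 0 0 0 0 0;0.0015 0 0 0 0 0 0;0.002 0 0 0 0 0 0;0.0025 0 0 0 0 0 0;0.003 0 0 0 0 0 0;0.003 0 0 0 0 0 0;0.003 0 0 0 0 0 0")

```text
clock: 24.38
position: [0.5661, 0.1226, 0.0808]
tcp_rot: [2.603, 1.568, -2.188]
ft_force: [-5.3, -2.6, 11.2]
finger_gap: 0.0195
```

Contact comes at TCP z 0.0808, where the flange should meet the ear (about 0.081). I ease off, let go and retreat.

Emit:
drive_tool(rows="0 0 0 0 0 0 0;0 0 0 0 0 0 0;0 0 0 0 0 0 0.1;0 0 0 0 0 0 0.3;0 0 0 0 0 0 0.5;0 0 0 0 0 0 0.5;0 0 0 0 0 0 0.5;0 0 0 0 0 0 0.5")

```text
clock: 25.05
position: [0.5661, 0.1226, 0.0808]
tcp_rot: [2.583, 1.568, -2.208]
ft_force: [-0.1, 0.0, 0.1]
finger_gap: 0.041
```

Emit:
drive_tool(rows="0 0 0 0 0 0 0.5;-0.005 0 0 0 0 0 0.5;-0.02 0 0 0 0 0 0.5;-0.05 0 0 0 0 0 0.5;-0.08 0 0 0 0 0 0.5;-0.1 0 0 0 0 0 0.5;-0.1 -0.02 0 0 0 0 0.5;-0.1 -0.04 -0.04 0 0 0 0.5")

```text
clock: 25.72
position: [0.602, 0.0908, 0.1839]
tcp_rot: [-0.827, 1.567, 0.675]
ft_force: [0.0, 1.1, -0.0]
finger_gap: 0.0435
```

Emit:
drive_tool(rows="0 0 -0.03 0 0 0 0.5;0 0 -0.07 0 0 0 0.5;0 0 -0.11 0 0 0 0.5;0 0 -0.13 0 0 0 0.5;0 0 -0.13 0 0 0 0.5;0 0 -0.13 0 0 0 0.5;0 0 -0.13 0 0 0 0.5;0 0 -0.13 0 0 0 0.5")

```text
clock: 26.38
position: [0.5931, -0.0371, 0.1839]
tcp_rot: [-0.759, 1.566, 0.746]
ft_force: [0.1, 0.8, -0.4]
finger_gap: 0.0434
```

Run:
```python
from h import *
p,M,s=tool();print(s['position'],np.round(s['ft_force'],1),s['clock'],s['finger_gap'])
a,m=shot('side','sD.png');b,mt=shot('top','tD.png')
B=np.array([.5664,.1219])
print('side pred top/bottom knob',[np.round(proj(m,[*B,z]),1) for z in(.054,.094)],'top',[np.round(proj(mt,[*B,z]),1) for z in(.054,.094)])
for im in(a,b):
    W=im.astype(int);r=((W[...,0]>80)&(W[...,1]<60)&(W[...,2]<60)&(W[...,0]>2*W[...,1])).astype(np.uint8)[:,:260].copy();n=cv2.connectedComponentsWithStats(r)
    for st,ce in zip(n[2][1:],n[3][1:]):
        if st[4]>15: print(st,ce)
u,v=[int(x) for x in proj(m,[*B,.06])];ut,vt=[int(x) for x in proj(mt,[*B,.06])]
cv2.imwrite('pics/fin.png',np.hstack([cv2.resize(a[v-35:v+35,u-35:u+35],(400,400),interpolation=cv2.INTER_CUBIC),cv2.resize(b[vt-30:vt+30,ut-30:ut+30],(400,400),interpolation=cv2.INTER_CUBIC)])[...,::-1])
```

```text
[ 0.59314353 -0.03710484  0.18387417] [ 0.1  0.8 -0.4] 26.3833 0.04343880912577765
side pred top/bottom knob [array([177.3, 236.1]), array([175.3, 225.5])] top [array([192.6, 174.7]), array([189.8, 171.4])]
[244 120  12  11  76] [249.40789474 125.18421053]
[171 223  12  18 157] [176.85987261 231.66878981]
[186 169   9   9  58] [189.93103448 172.86206897]
```

View pics/fin.png

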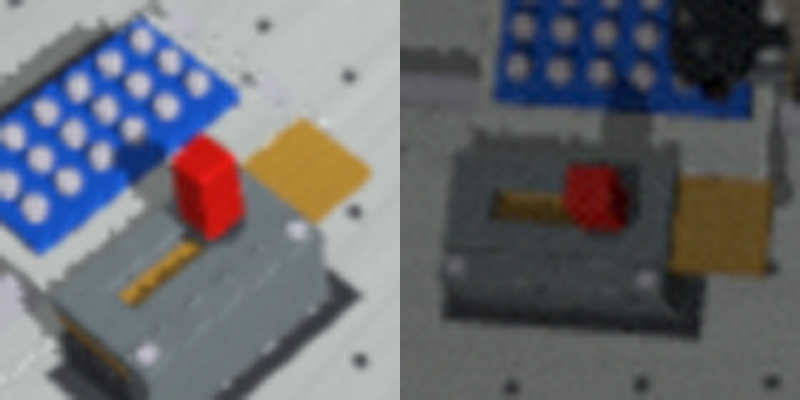

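The final view shows the red knob upright, with its flange on the upper ear at the bore end of the slot (side crop (205,190), top crop (598,197)). The brass tab now sticks out on the -y side. The contact height of 0.0808 matches the rack grasp height of 0.0789 plus 2 mm, so I hand in.

```bash
python3 -c "
from workcell import bot
print(bot.close_job())"
```

```text
the job is handed in; nothing more can be done
None
```

The red-knobbed pin is through the slot, the tab's eye and the bore, fully home and let go. I handed the job in at about 26.5 s.

- **First grasp failed:** I lifted before the fingers had fully closed, so the tips held only the top of the knob, with the pin tilted. On the first descent the pin touched the yoke, and the last reading was about 11 N up and 8.5 N sideways. I lifted off at once.
- **Recovery:** I straightened the pin against the rack's side face at about 4 N, set it back in its own hole and regrasped it properly.
- **Insertion:** The pin went into the eye, about 39 mm to +y of the bore, with no contact force. I drew the tab to the bore at about 2.5 N. The bore entry showed about 5 N sideways, which went away after a 1 mm shift.
- **Pressing home:** The last reading was 11 N down and about 6 N sideways. I let go after easing off.

**Last checks:**
- The flange met the ear at TCP height 80.8 mm, against 80.9 mm expected from the rack grasp.
- The side and top pictures show the knob upright at the bore end of the slot, with pixels within about 1 to 2 px of prediction.
- The gripper is clear of everything.
- The forces above are readings at the end of each move, so brief peaks in between were not recorded.
- I did not separately recheck the other loose items. The arm stayed away from them, and the rack's side face was pushed only lightly.

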